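# Snap the cap on the dishwasher-tablet caddy and keep it pressed

### The job

Close the tablet caddy: take the orange snap cap off the aluminium tray, set it over the filler neck on the caddy's lid and push it straight down until it clicks, then go on pressing after the force drops so that the rubber seal under the cap is squeezed down nearly all the way. Finish while still holding the cap pressed down: do not let go or lift off at the end. Leave the bowl, the two mugs, the spatula and the jar where they stand, and the tray about where it is.

Things in the scene. Friction and masses are not known exactly. Their poses are not given: they have to be found in the camera images.
- cap_mid (a point): Centre (half-way up, on the axis) of the loose orange plastic snap cap, about 60 g, upright on the tray, open side down; z is its axis, up. 52 mm tall in all: a round skirt 52 mm in diameter and 27 mm tall with a flat top, and on that a round grip knob 28 mm in diameter and 25 mm tall. The knob thus reaches from 1 to 26 mm above this point.
- cap_rim (a point): Centre of the cap's open bottom rim, on its axis, 26 mm below cap_mid. Inside the rim a lip 4 mm thick leaves a 36 mm opening; above the lip the cap is hollow, 43 mm wide, up to 23 mm above the rim.
- neck (a point): Centre of the top end of the upright round white filler neck (the stud) on the caddy's lid; z up. The neck is 34 mm in diameter and 25 mm tall, its top 5 mm tapered to 24 mm. With the cap resting unclicked on the beads cap_mid is about 21 mm above this point; clicked down on to the free seal about 9 mm; with the seal squeezed fully about 5 mm.
- beads (a point): Point on the neck's axis, 9 mm below its top, at the height of four springy beads that stand 3 mm out of the neck's side. Pushing the cap's lip past them takes about 12 N, then the force drops and the cap is drawn down: the click. Let go after that, the cap stays on.
- caddy: Dishwasher-tablet caddy, fixed to the counter by its feet: green plastic box 124 (x) x 104 (y) mm with a white clip-on lid 132 x 112 mm, lid top 72 mm above the counter. Origin under its middle; the neck stands 18 mm from the middle along its +x.
- seal (a joint): How far the black rubber seal ring round the foot of the neck (50 mm in diameter, 8 mm thick) is squeezed down by the cap, in m: 0 free, 0.004 fully squeezed. Springy, 2 N per mm, so about 8 N when fully squeezed; it stops hard there.
- tray_in (a point): Middle of the inner floor of the loose aluminium tray, 220 (x) x 160 (y) mm, with walls 14 mm high and 3 mm thick; the cap stands on this floor.
- bowl: Yellow melamine bowl, 124 mm across, 55 mm tall; origin under its centre. Leave alone.
- mug_a: Steel mug, 76 mm across, 85 mm tall, handle to its +y; origin under its centre. Leave alone.
- mug_b: The other, identical steel mug. Leave alone.
- spatula: Wooden spatula about 260 mm long lying on the counter along its x axis. Leave alone.
- jar: Amber glass jar with a steel lid, 64 mm across, 100 mm tall; origin under its centre. Leave alone.
Not all that is in view belongs to the job. There is more than one size of the caddy; the job needs the middle-sized.

How it is judged:
On the way, in this order (a step that is already met when the one before it is completed fails the run):
1. the cap is lifted clear of the tray (z of cap_mid in the frame of tray_in above 0.05 m), for 0.1 s.
2. the cap has clicked past the beads of the neck, upright and centred (z of cap_mid in the frame of neck below 0.0105 m and horizontal distance between cap_mid and neck below 0.004 m and angle between cap_mid's own z axis and vertical below 0.12 rad), for 0.1 s.
At the end, for the whole second after the job is handed in: At the end and through the following second the cap is clicked home on the neck (cap_mid less than 8.5 mm above the neck's top, within 4 mm of its axis, tilted under 0.12 rad), the gripper still pushes on it, and the seal stays squeezed by more than 2.5 of its 4 mm (about 5 N) (z of cap_mid in the frame of neck below 0.0085 m and horizontal distance between cap_mid and neck below 0.004 m and angle between cap_mid's own z axis and vertical below 0.12 rad and value of joint seal above 0.0025 m and contact force between any of the fingers, the arm and cap above 1 N); the arm keeps its last pose, push and grip.
It fails at once if a bystander (bowl, mug, spatula or jar) is shoved more than 30 mm (distance of any of bowl, mug_a, mug_b, spatula, jar from where it was at the start of the episode above 0.03 m).
It fails at once if the tray is dragged more than 50 mm (distance of tray_in from where it was at the start of the episode above 0.05 m).
It also fails if it takes over 51 s, if anything falls off the work surface, if the arm or the gripper's body presses on something with over 40 N, if the wrist force passes 120 N, or if a joint passes its speed limit or range.

### The arm

A 6-joint arm with a two-finger parallel gripper is mounted at the origin on the work surface. World frame = base frame: x ahead of the robot, y to its left, z up, the work surface at z = 0. Lengths are in m, angles in rad, forces in N, time in s.
With the tool pointing down it reaches from about 0.35 to 0.975 m from the base axis. Payload 4.9 kg.
Tool frame: the origin (TCP) lies at the very end of the fingers, on their centre line; the grasp point (between the pads) lies 19 mm behind it (manip.hold_point_z is the distance from the TCP to the grasp point, in m); z points along the fingers, y is the direction in which the jaws open and shut (so a half turn about z gives the same grasp; the last joint's range is limited). The gripper opens to 85 mm and grips with 20 to 120 N. Pads are 22 mm wide; open, the fingers measure 114 mm over their backs; the gripper's body (76 mm by 85 mm) begins 54 mm behind the grasp point. The pads swing forward as they close: fully open they stand 13 mm farther back than shut.
Start: joints at [-1.351, 0.053, 1.613, -0, 1.476, -0.119], TCP at [0.208, -0.589, 0.231] pointing down, gripper open.
Joint ranges: [-3.01, 3.01], [-1.01, 2.22], [0.06, 2.58], [-1.02, 4.17], [0.09, 2.62], [-3.14, 3.14]. Speed limits (rad/s): [2.57, 2.57, 3.14, 3.14, 3.14, 3.14].

### API

Orientations are given as a unit quaternion [w, x, y, z].
In Python, from plant import manip gives the robot as it stands. The module is installed in compiled form; this text tells all that it offers.
- The arm moves only by the shell command python3 -m creep 'ROWS'. ROWS is JSON, a list of rows, each a list of 7 numbers: the turn, a rotation vector about the tool's x, y, z in degrees, then the shift along the tool's x, y, z in m, then the opening, from 0 (shut) to 1 (fully open). In form: [[ax, ay, az, tx, ty, tz, jaw], ...]. A call has 1 to 20 rows; each row shifts and turns the commanded pose from where the row before left it, along the tool's axes as they then stand; what a row does not reach is not made up. A row lasts 1/12 s, in which the tool goes at most 41.7 mm and 7.16 degrees, less where a joint would pass 70% of its speed; a pose out of reach is approached as far as the arm can. A call is refused whole if a number of a shift passes 0.0417 or a number of a turn 7.16, either way. A call with a gripper value outside its range is refused whole. The fingers move at their own pace and stop on an object; the grip force is fixed at half the most. Time passes only in rows, so rows that do not move let the fingers close. It gives the time, the measured TCP pose, the force and the opening at its end, in the units of the state.
- manip.state(): the state, without advancing time (a new reading comes with each control period).
- manip.grab_frame(name): name is "side" or "top" or "wrist"; returns the picture (420x560x3 uint8, blue, green, red); there is no depth.
- manip.get_calibration(name): a dict with "fx", "fy", "cx", "cy" (pixels), "dist" ([k1, k2, p1, p2, k3] as OpenCV has them; the pictures are not rectified), "xyz" and "attitude" of the camera in the world. Camera axes: x right, y down, z forward; pixel columns grow to the right and rows downward; lengths in m; the calibration is good to about 2 mm. A picture is of the moment at which its call begins: read the wrist's pose just before it. get_calibration takes no time and is no camera call; for the wrist camera it gives the pose at the moment of the call.
- manip.job_done(): hands the job in, once; it reports no verdict.
Trained networks look in the newest picture that a camera, given by its name, has taken for a name from the list of things; names that differ only in an ending like _2 or _b are one class to them, and where a whole thing is asked for, a point or a joint stands for the part that bears it (a point fixed in the world has none). Each returns a list of dicts, best first, with "confidence" (0 to 1); they miss things now and then, are a little off and sometimes report something else, mostly with a low value. They report only what shows in the picture. A call takes as long as a camera call. They do not tell look-alikes from the thing itself.
- manip.cut_out(target, camera): "pixels" (420x560 bool, what is visible of it) and "rect" ([left, top, right, bottom] in pixels, round what is visible of it).
The state is a dict: "time": time; "joint_pos": joint angles; "joint_vel": joint speeds; "joint_efforts": joint torques, N m; "tool_pos": TCP position; "tool_rot": TCP orientation; "contact_force": force on the tool from outside, world axes, zero at the start; "ft_torque": the same for the moment, N m; "gripper_width": opening from 0.0 (shut) to 1.0 (fully open).
Only numpy, scipy, OpenCV 4.12 (cv2) and the standard library are available. Lean on these libraries where they do the work, as an engineer would, in place of code of your own. Each camera call takes 0.05 s, during which the arm holds its last target.

## Working session

There is one attempt and no reset: what is moved stays moved. The work goes in short steps, Python scripts to look and compute and a shell command to move; the robot and the scene stay as the last step left them, time stands still between calls to the robot, and variables do not carry over. Pictures are saved under pics/ and viewed, and the job is handed in when it is done.

```bash
mkdir -p pics; python3 - <<'E'
from plant import manip
import cv2,json
s=manip.state();print(s)
for n in("side","top"):
    im=manip.grab_frame(n);cv2.imwrite(f"pics/{n}0.png",im)
    c=manip.get_calibration(n);print(n,c)
E
```

```text
{'time': 0.0, 'joint_pos': array([-1.35102998e+00,  5.33251155e-02,  1.61429766e+00,  3.45734113e-05,
        1.47600836e+00, -1.18981112e-01]), 'joint_vel': array([-9.22061113e-05,  1.47752442e-03,  1.86756953e-03, -2.24590243e-03,
       -6.22458171e-04, -9.97992617e-05]), 'joint_efforts': array([-3.60304948e-04, -3.93691921e+01, -3.70173848e+01, -9.65873483e-05,
        7.15765374e-03, -8.20888232e-06]), 'tool_pos': array([ 0.20757457, -0.58886013,  0.23008052]), 'tool_rot': array([-1.01881190e-03,  9.85690294e-01,  1.68563356e-01, -3.41548013e-05]), 'contact_force': array([0.5082956 , 0.10943663, 0.54722881]), 'ft_torque': array([-0.05233994, -0.02083794, -0.02220826]), 'gripper_width': 1.0011729620179837}
side {'fx': 411.7626423300296, 'fy': 411.7626423300296, 'cx': 276.4549426454468, 'cy': 207.0705892145602, 'dist': array([-0.00987569,  0.        ,  0.        ,  0.        ,  0.        ]), 'xyz': array([0.17829799, 0.78677638, 0.73331088]), 'attitude': array([ 0.08891909, -0.16576336,  0.87954925, -0.43704579])}
top {'fx': 385.5012261542387, 'fy': 385.5012261542387, 'cx': 281.33680589792124, 'cy': 208.6192258474013, 'dist': array([-0.03869988,  0.        ,  0.        ,  0.        ,  0.        ]), 'xyz': array([0.40824211, 0.00497639, 1.27466535]), 'attitude': array([ 0.03260877, -0.69646446,  0.71644963, -0.02395524])}
```

View pics/side0.png

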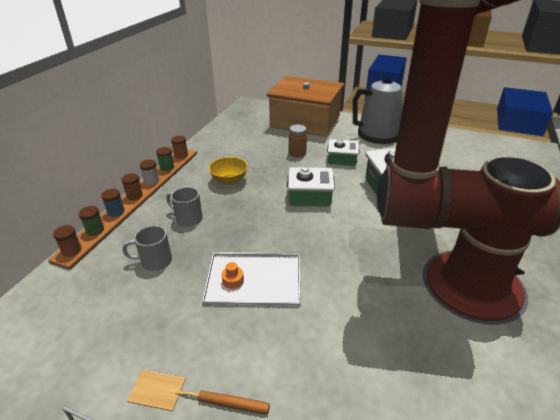

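View pics/top0.png

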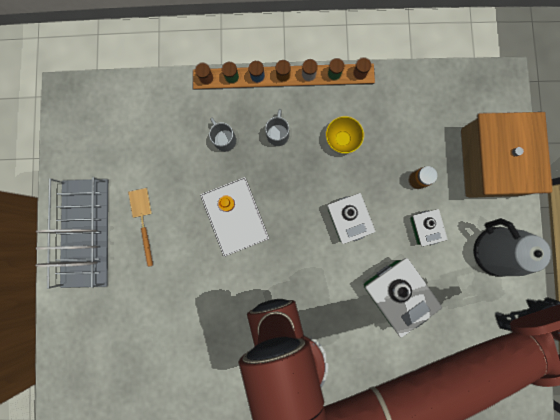

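Three caddies appear in the top view: (350,218), (428,227) and (400,292). The one at (350,218) is about 42x36 px, which fits 132x112 mm. I'll confirm that with an enlarged crop and measurements.

```bash
cat > h.py <<'E'
import numpy as np,cv2
from plant import manip
from scipy.spatial.transform import Rotation as R
def rot(q): return R.from_quat([q[1],q[2],q[3],q[0]]).as_matrix()
def ray(c,uv):
    K=np.array([[c['fx'],0,c['cx']],[0,c['fy'],c['cy']],[0,0,1]])
    p=cv2.undistortPoints(np.array(uv,float).reshape(-1,1,2),K,np.array(c['dist'])).reshape(-1,2)
    d=np.c_[p,np.ones(len(p))]@rot(c['attitude']).T
    return np.array(c['xyz']),d
def onz(c,uv,z):
    o,d=ray(c,uv); return o+d*((z-o[2])/d[:,2])[:,None]
def proj(c,P):
    K=np.array([[c['fx'],0,c['cx']],[0,c['fy'],c['cy']],[0,0,1]])
    Q=(np.atleast_2d(P)-c['xyz'])@rot(c['attitude'])
    return cv2.projectPoints(Q,np.zeros(3),np.zeros(3),K,np.array(c['dist']))[0].reshape(-1,2)
E
python3 - <<'E'
from h import *
im=manip.grab_frame("top")
crop=im[190:340,320:460];cv2.imwrite("pics/cropA.png",cv2.resize(crop,None,fx=4,fy=4,interpolation=cv2.INTER_CUBIC))
crop=im[165:265,190:290];cv2.imwrite("pics/cropB.png",cv2.resize(crop,None,fx=5,fy=5,interpolation=cv2.INTER_CUBIC))
c=manip.get_calibration("top")
for t in("cap_mid","caddy","neck","seal","tray_in","bowl","mug_a","spatula","jar"):
    for r in manip.cut_out(t,"top")[:4]:
        m=r['pixels'];ys,xs=np.nonzero(m)
        print(t,round(r['confidence'],2),np.round(r['rect'],1),m.sum(),xs.mean().round(1),ys.mean().round(1), onz(c,[[xs.mean(),ys.mean()]],0.0)[0].round(3))
        if t=='caddy': 
            print(cv2.minAreaRect(np.c_[xs,ys].astype(np.float32)))
E
```

```text
cap_mid 0.64 [341.6 204.5 355.7 220.7] 164 349.6 212.7 [ 0.491 -0.206  0.   ]
cap_mid 0.49 [217.8 197.6 236.7 211.2] 203 226.0 203.1 [0.534 0.203 0.   ]
caddy 0.84 [330.3 191.7 372.7 244.6] 1600 350.7 218.2 [ 0.472 -0.209  0.   ]
((350.55029296875, 218.25474548339844), (45.09418487548828, 37.423057556152344), 68.83873748779297)
caddy 0.76 [366.2 259.4 441.6 337.6] 3444 402.0 296.0 [ 0.213 -0.367  0.   ]
((402.1200256347656, 295.6600341796875), (68.80000305175781, 53.400001525878906), 53.13010025024414)
caddy 0.67 [409.2 208.7 445.6 245.7] 1034 428.0 227.5 [ 0.434 -0.464  0.   ]
((427.8307800292969, 227.54617309570312), (34.46837615966797, 31.66179084777832), 74.74488067626953)
neck 0.78 [362.  256.7 438.7 337. ] 3512 402.0 296.0 [ 0.213 -0.367  0.   ]
neck 0.72 [328.  194.3 374.7 243.5] 1608 350.5 218.0 [ 0.473 -0.209  0.   ]
neck 0.64 [411.2 210.4 447.1 245.8] 954 428.4 227.8 [ 0.433 -0.465  0.   ]
seal 0.78 [390.3 278.9 408.7 302.8] 206 396.1 290.5 [ 0.232 -0.348  0.   ]
seal 0.43 [424.7 219.5 434.7 230.2] 23 430.8 222.9 [ 0.449 -0.474  0.   ]
seal 0.41 [341.1 206.1 353.7 215.6] 52 348.0 211.0 [ 0.496 -0.201  0.   ]
tray_in 0.75 [202.2 176.9 268.2 254.9] 3031 234.7 217.2 [0.486 0.175 0.   ]
bowl 0.6 [328.4 115.  365.1 155.9] 1156 344.8 133.9 [ 0.757 -0.202  0.   ]
mug_a 0.88 [268.3 111.9 290.7 142.4] 586 277.1 130.2 [0.777 0.026 0.   ]
mug_a 0.7 [207.7 119.9 237.  155.8] 631 222.1 135.9 [0.763 0.213 0.   ]
spatula 0.98 [130.7 185.9 152.8 264. ] 677 141.0 214.2 [0.505 0.489 0.   ]
jar 0.95 [410.7 168.1 438.1 191.1] 453 422.7 176.9 [ 0.603 -0.456  0.   ]
```

View pics/cropA.png

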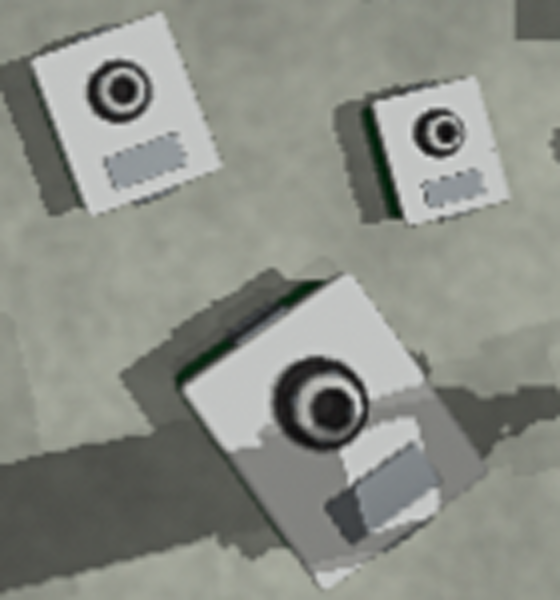

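View pics/cropB.png

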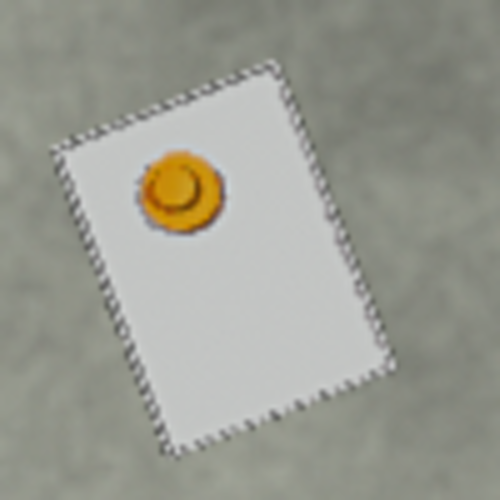

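The caddy at (350,218) measures about 132x112 mm, so it is the middle one. The others are clearly smaller (428,227) and larger (400,292). The crops show the neck at about (350,213) and the cap at about (226,203).

```bash
python3 - <<'E'
from h import *
for n in("top","side"):
    im=manip.grab_frame(n);c=manip.get_calibration(n)
    hsv=cv2.cvtColor(im,cv2.COLOR_BGR2HSV)
    m=((hsv[...,0]<22)&(hsv[...,1]>150)&(hsv[...,2]>80)).astype(np.uint8)
    if n=="top": m[:,:200]=0;m[:,260:]=0;m[:180]=0;m[230:]=0
    else: m[:,:200]=0;m[:,260:]=0;m[:255]=0;m[295:]=0
    ys,xs=np.nonzero(m);print(n,m.sum(),xs.min(),xs.max(),ys.min(),ys.max(),xs.mean(),ys.mean(), onz(c,[[xs.mean(),ys.mean()]],.03)[0])
c=manip.get_calibration("top")
print("neck",onz(c,[[350.4,212.6]],.097),onz(c,[[349.9,212.7]],.080))
# side view crop
im=manip.grab_frame("side")
cv2.imwrite("pics/s1.png",cv2.resize(im[160:215,280:345],None,fx=8,fy=8,interpolation=cv2.INTER_CUBIC))
cv2.imwrite("pics/s2.png",cv2.resize(im[250:300,200:265],None,fx=8,fy=8,interpolation=cv2.INTER_CUBIC))
c=manip.get_calibration("side")
print(proj(c,[[.486,-.201,.097],[.486,-.201,.072],[.53,.195,.055],[.53,.195,.003]]))
E
```

```text
top 174 219 233 196 210 225.81034482758622 203.09195402298852 [0.53148774 0.19884292 0.03      ]
side 395 222 242 263 287 231.8506329113924 275.6227848101266 [0.52942756 0.20646107 0.03      ]
neck [[ 0.4845752  -0.19276127  0.097     ]] [[ 0.48541103 -0.19405155  0.08      ]]
[[305.88129749 168.16024221]
 [305.61658064 175.36698117]
 [233.02218117 264.61716307]
 [234.66084452 280.15486378]]
```

View pics/s1.png

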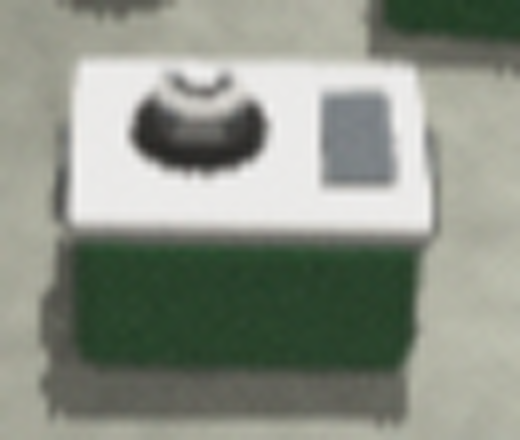

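View pics/s2.png

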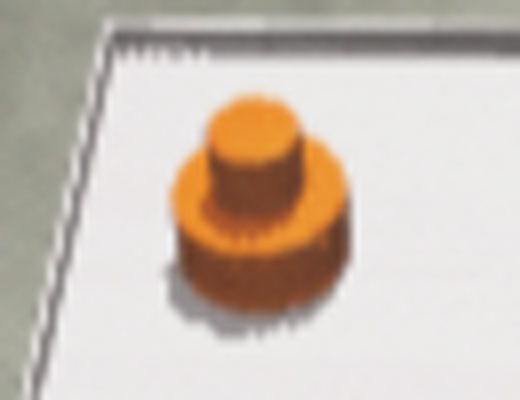

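Cap ≈ (0.53, 0.20) and neck ≈ (0.485, -0.193). The tool yaw of 19° already suits both, so I'll travel toward the cap at height.

```bash
python3 -m creep '[[0,0,0,0.027,-0.031,0,1],[0,0,0,0.027,-0.031,0,1],[0,0,0,0.027,-0.031,0,1],[0,0,0,0.027,-0.031,0,1],[0,0,0,0.027,-0.031,0,1],[0,0,0,0.027,-0.031,0,1],[0,0,0,0.027,-0.031,0,1],[0,0,0,0.027,-0.031,0,1],[0,0,0,0.027,-0.031,0,1],[0,0,0,0.027,-0.031,0,1],[0,0,0,0.027,-0.031,0,1],[0,0,0,0.027,-0.031,0,1],[0,0,0,0.027,-0.031,0,1],[0,0,0,0.027,-0.031,0,1],[0,0,0,0.027,-0.031,0,1],[0,0,0,0.027,-0.031,0,1],[0,0,0,0.027,-0.031,0,1],[0,0,0,0.027,-0.031,0,1],[0,0,0,0.027,-0.031,0,1],[0,0,0,0.01,-0.02,0,1]]'
python3 -m creep '[[0,0,0,0,0,0,1],[0,0,0,0,0,0,1]]'
python3 - <<'E'
from h import *
s=manip.state();print(s['tool_pos'],s['tool_rot'],s['contact_force'])
c=manip.get_calibration("wrist");im=manip.grab_frame("wrist");cv2.imwrite("pics/w1.png",im);print(c)
print(proj(c,[[.53,.2,.055]]))
E
```

```text
time: 2.42
tool_pos: [0.4996, 0.1623, 0.2314]
tool_rot: [-0.0, 0.985, 0.17, 0.001]
contact_force: [-0.1, -0.2, 0.8]
gripper_width: 1.004
time: 2.58
tool_pos: [0.4985, 0.1597, 0.2312]
tool_rot: [0.0, 0.985, 0.17, -0.0]
contact_force: [0.0, -0.4, -0.5]
gripper_width: 0.998
[0.49847622 0.15972041 0.23115717] [ 1.90218128e-04  9.85475350e-01  1.69818164e-01 -2.99842017e-04] [ 0.04955303 -0.3810571  -0.46907585]
{'fx': 341.40283744686155, 'fy': 341.40283744686155, 'cx': 275.7761486957423, 'cy': 220.04718574098345, 'dist': array([0.01315249, 0.        , 0.        , 0.        , 0.        ]), 'xyz': array([0.5624738 , 0.18262843, 0.3740092 ]), 'attitude': array([ 0.11063693,  0.809275  , -0.57168057, -0.07755488])}
[[245.81346363 153.11907856]]
```

View pics/w1.png

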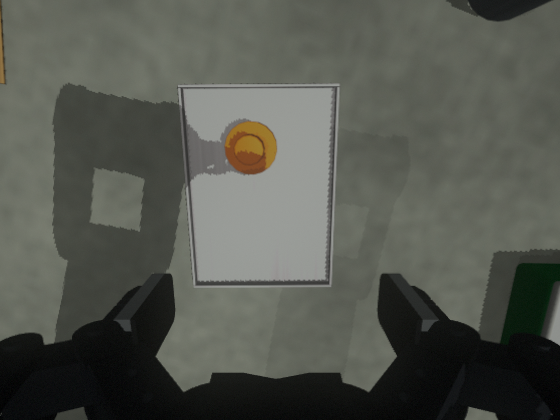

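```bash
python3 - <<'E'
from h import *
from scipy.optimize import least_squares
c=manip.get_calibration("wrist");im=cv2.imread("pics/w1.png")
cv2.imwrite("pics/w1c.png",cv2.resize(im[105:190,210:295],None,fx=7,fy=7,interpolation=cv2.INTER_CUBIC))
hsv=cv2.cvtColor(im,cv2.COLOR_BGR2HSV)
m=((hsv[...,0]<25)&(hsv[...,1]>140)&(hsv[...,2]>60)).astype(np.uint8);m[:,:210]=0;m[:,295:]=0;m[190:]=0
def sil(cam,x,y,z0):
    a=np.linspace(0,2*np.pi,60);P=[]
    for r,z in((.026,0),(.026,.027),(.014,.052)):
        P.append(np.c_[x+r*np.cos(a),y+r*np.sin(a),np.full(60,z0+z)])
    h=cv2.convexHull(proj(cam,np.vstack(P)).astype(np.float32)).reshape(-1,2)
    M=cv2.moments(h.astype(np.float32));return np.array([M['m10']/M['m00'],M['m01']/M['m00']]),M['m00']
def solve(cam,m,z0):
    cs,_=cv2.findContours(m,cv2.RETR_EXTERNAL,cv2.CHAIN_APPROX_NONE)
    h=cv2.convexHull(max(cs,key=cv2.contourArea));mm=np.zeros_like(m);cv2.fillConvexPoly(mm,h,1)
    ys,xs=np.nonzero(mm);t=np.array([xs.mean(),ys.mean()])
    s=least_squares(lambda p:sil(cam,p[0],p[1],z0)[0]-t,[.53,.2])
    return s.x,mm.sum(),sil(cam,*s.x,z0)[1]
for z in(.002,.003,.004):print("wrist",z,solve(c,m,z))
for n,b in(("top",(180,230,200,260)),("side",(255,295,200,260))):
    cc=manip.get_calibration(n);i=cv2.imread(f"pics/{n}0.png");hsv=cv2.cvtColor(i,cv2.COLOR_BGR2HSV)
    m=np.zeros(i.shape[:2],np.uint8);s=np.s_[b[0]:b[1],b[2]:b[3]]
    m[s]=((hsv[...,0]<25)&(hsv[...,1]>140)&(hsv[...,2]>60))[s];print(n,solve(cc,m,.003))
# tray corners: rough
print(onz(c,[[180,86],[339,85],[330,286],[194,287]],.014))
E
```

```text
wrist 0.002 (array([0.53372882, 0.19786058]), np.uint64(2136), 2222.9391828572843)
wrist 0.003 (array([0.53381049, 0.19781142]), np.uint64(2136), 2235.6863998366753)
wrist 0.004 (array([0.53389216, 0.19776225]), np.uint64(2136), 2248.543573147268)
top (array([0.53275196, 0.20028292]), np.uint64(193), 218.53107511694543)
side (array([0.5337318 , 0.19857604]), np.uint64(446), 505.42623373586684)
[[0.56602469 0.28236372 0.014     ]
 [0.61903717 0.13515298 0.014     ]
 [0.4144992  0.06250212 0.014     ]
 [0.3611158  0.2103483  0.014     ]]
```

View pics/w1c.png

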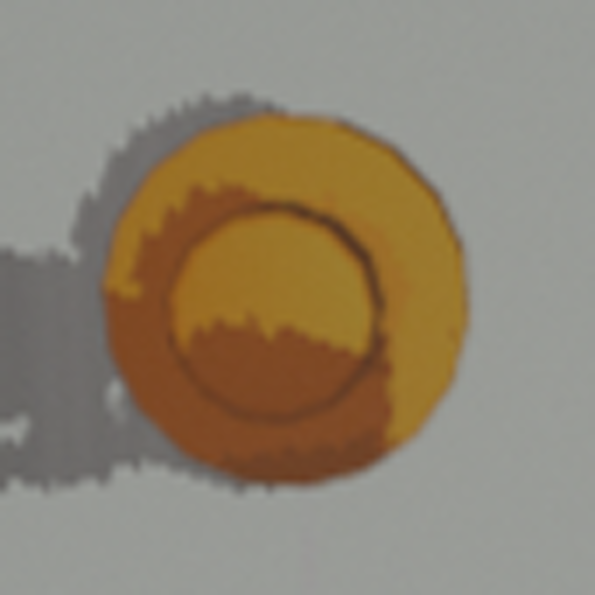

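```bash
python3 -m creep '[[0,0,0,0.023,-0.0124,0,1],[0,0,0,0.023,-0.0124,0,1],[0,0,0,0,0,0.035,1],[0,0,0,0,0,0.035,1],[0,0,0,0,0,0.035,1],[0,0,0,0,0,0.03,1],[0,0,0,0,0,0.02,1],[0,0,0,0,0,0.01,1],[0,0,0,0,0,0,1],[0,0,0,0,0,0,1],[0,0,0,0,0,0,1]]'
python3 - <<'E'
from h import *
s=manip.state();print(s['tool_pos'],s['tool_rot'],s['contact_force'])
T=rot(s['tool_rot']);print(T.T@(np.array([.5335,.1985,.034])-s['tool_pos']))
im=manip.grab_frame("wrist");cv2.imwrite("pics/w2.png",im)
im=manip.grab_frame("side");cv2.imwrite("pics/s3.png",cv2.resize(im[200:320,160:320],None,fx=4,fy=4,interpolation=cv2.INTER_CUBIC))
E
```

```text
time: 3.55
tool_pos: [0.5354, 0.1973, 0.0686]
tool_rot: [-0.0, 0.986, 0.168, 0.002]
contact_force: [-1.3, 0.4, 0.2]
gripper_width: 0.997
[0.535367   0.19726459 0.06863527] [-7.78035355e-05  9.85751037e-01  1.68200384e-01  1.87538822e-03] [-1.27210626  0.41785314  0.18767473]
[-0.00148064 -0.00180116  0.03462914]
```

View pics/w2.png

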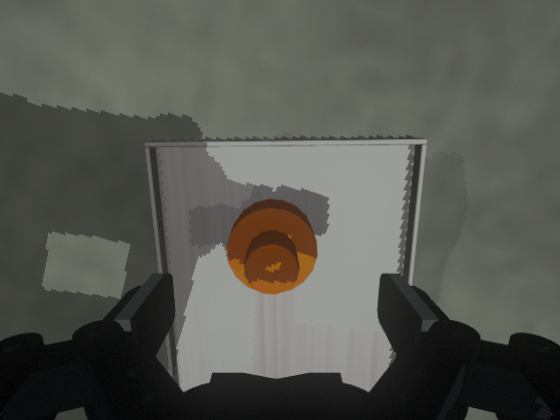

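View pics/s3.png

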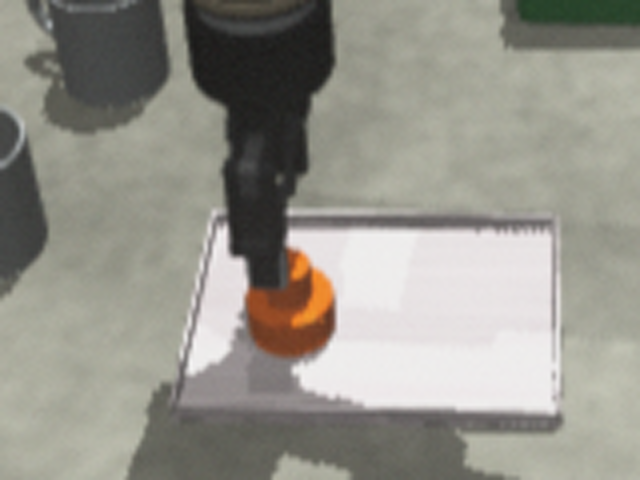

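```bash
python3 -m creep '[[0,0,0,-0.0015,-0.0018,0.012,1],[0,0,0,0,0,0.012,1],[0,0,0,0,0,0.011,1],[0,0,0,0,0,0,1],[0,0,0,0,0,0,0],[0,0,0,0,0,0,0],[0,0,0,0,0,0,0],[0,0,0,0,0,0,0],[0,0,0,0,0,0,0],[0,0,0,0,0,0,0],[0,0,0,0,0,0,0],[0,0,0,0,0,0,0]]'
python3 - <<'E'
from h import *
s=manip.state();print(s['tool_pos'],s['tool_rot'],s['contact_force'],s['gripper_width'])
im=manip.grab_frame("wrist");cv2.imwrite("pics/w3.png",im)
im=manip.grab_frame("side");cv2.imwrite("pics/s4.png",cv2.resize(im[200:320,160:320],None,fx=4,fy=4,interpolation=cv2.INTER_CUBIC))
E
```

```text
time: 4.65
tool_pos: [0.5325, 0.1988, 0.0321]
tool_rot: [-0.0, 0.986, 0.169, 0.001]
contact_force: [1.0, -0.6, 3.2]
gripper_width: 0.306
[0.53247825 0.19877956 0.03214889] [-5.38607458e-05  9.85689873e-01  1.68566622e-01  8.75201574e-04] [ 1.04012182 -0.64108542  3.16752038] 0.3058193815034445
```

View pics/w3.png

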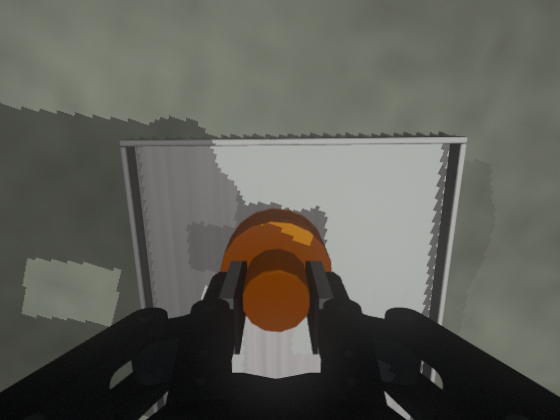

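View pics/s4.png

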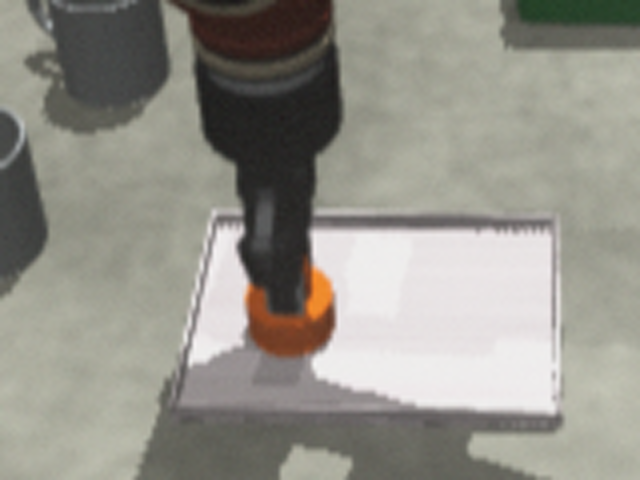

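```bash
python3 -m creep '[[0,0,0,0,0,-0.01,0],[0,0,0,0,0,-0.02,0],[0,0,0,0,0,-0.03,0],[0,0,0,0,0,-0.03,0],[0,0,0,0,0,-0.03,0],[0,0,0,0,0,-0.02,0],[0,0,0,0,0,-0.01,0],[0,0,0,0,0,0,0],[0,0,0,0,0,0,0]]'
python3 - <<'E'
from h import *
s=manip.state();print(s['tool_pos'],s['contact_force'],s['gripper_width'])
im=manip.grab_frame("side");cv2.imwrite("pics/s5.png",cv2.resize(im[150:320,130:320],None,fx=4,fy=4,interpolation=cv2.INTER_CUBIC)[:600])
E
```

```text
time: 5.5
tool_pos: [0.5312, 0.1985, 0.1806]
tool_rot: [0.0, 0.986, 0.169, -0.0]
contact_force: [0.7, -1.7, -1.6]
gripper_width: 0.304
[0.53119828 0.19854309 0.18058567] [ 0.66246042 -1.67682609 -1.55972184] 0.30374583504856206
```

View pics/s5.png

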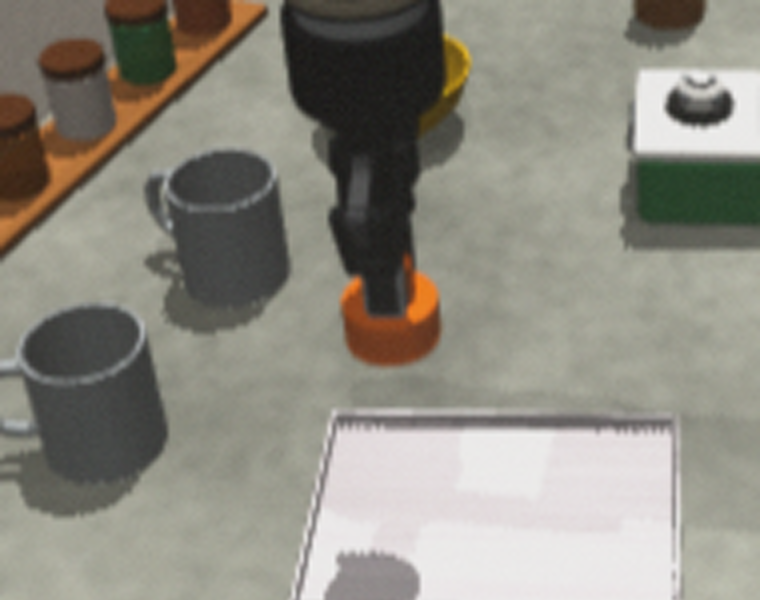

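The picture shows the cap upright in the fingers, with its skirt at about (390,315) in the crop, well clear of the tray. Next I'll carry it to a stand-off beside the neck for a wrist look.

```bash
python3 -m creep '[[0,0,0,-0.0223,0.0322,0,0],[0,0,0,-0.0223,0.0322,0,0],[0,0,0,-0.0223,0.0322,0,0],[0,0,0,-0.0223,0.0322,0,0],[0,0,0,-0.0223,0.0322,0,0],[0,0,0,-0.0223,0.0322,0,0],[0,0,0,-0.0223,0.0322,0,0],[0,0,0,-0.0223,0.0322,0,0],[0,0,0,-0.0223,0.0322,0,0],[0,0,0,-0.0223,0.0322,0,0],[0,0,0,-0.0223,0.0322,0,0],[0,0,0,0,0,0,0],[0,0,0,0,0,0,0],[0,0,0,0,0,0,0],[0,0,0,0,0,0,0]]'
python3 - <<'E'
from h import *
import json
s=manip.state();print(s['tool_pos'],s['tool_rot'],s['contact_force'],s['gripper_width'])
c=manip.get_calibration("wrist");im=manip.grab_frame("wrist");cv2.imwrite("pics/w4.png",im)
json.dump({k:np.array(v).tolist() for k,v in c.items()},open("w4.json","w"))
print(proj(c,[[.485,-.193,.097],[.485,-.193,.072]]))
E
```

```text
time: 6.8
tool_pos: [0.4178, -0.2156, 0.1799]
tool_rot: [-0.001, 0.986, 0.169, -0.001]
contact_force: [-0.3, 0.4, -1.0]
gripper_width: 0.306
[ 0.41784394 -0.21555035  0.17992708] [-1.04173443e-03  9.85561814e-01  1.69311136e-01 -7.51649483e-04] [-0.30708673  0.44293624 -1.01782798] 0.305795345271069
[[277.8328186  120.29003078]
 [277.68579319 120.75086196]]
```

View pics/w4.png

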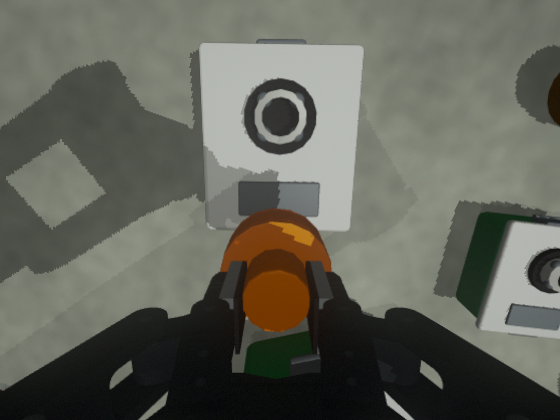

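```bash
python3 - <<'E'
from h import *
import json
c=json.load(open("w4.json"));c={k:np.array(v) if isinstance(v,list) else v for k,v in c.items()}
im=cv2.imread("pics/w4.png");g=cv2.cvtColor(im,cv2.COLOR_BGR2GRAY)
roi=g[70:162,235:325]
m=(roi<90).astype(np.uint8)
n,l,st,ce=cv2.connectedComponentsWithStats(m)
for i in range(1,n):
    if st[i,4]>100: print(st[i],ce[i]+[235,70])
cs,_=cv2.findContours(m,cv2.RETR_CCOMP,cv2.CHAIN_APPROX_NONE)
for k in cs:
    if len(k)>30: 
        e=cv2.fitEllipse(k);p=np.array(e[0])+[235,70];print("ell",p.round(2),np.round(e[1],1),[onz(c,[p],z)[0].round(4)[:2] for z in(.097,.080,.072)])
hsv=cv2.cvtColor(im,cv2.COLOR_BGR2HSV)
cv2.imwrite("pics/w4c.png",cv2.resize(im[200:350,200:350],None,fx=4,fy=4,interpolation=cv2.INTER_CUBIC))
cv2.imwrite("pics/w4n.png",cv2.resize(im[70:165,230:330],None,fx=6,fy=6,interpolation=cv2.INTER_CUBIC))
# predicted cap given cap at TCP axis: knob top
T=np.array([.41784,-.21555]);zc=.17993-.0321+.029
print(proj(c,[[T[0],T[1],zc+.026],[T[0],T[1],zc+.001]]))
a=np.radians(np.arange(0,360,45));print(proj(c,np.c_[T[0]+.014*np.cos(a),T[1]+.014*np.sin(a),np.full(8,zc+.026)]).round(1))
E
```

```text
[   9    9   72   75 1936] [278.86157025 115.88842975]
[  27   27   37   39 1103] [280.11604714 116.37171351]
ell [280.1  116.38] [36.1 37.2] [array([ 0.4877, -0.1936]), array([ 0.4881, -0.1936]), array([ 0.4883, -0.1936])]
ell [279.64 116.04] [71.4 74.3] [array([ 0.4878, -0.1932]), array([ 0.4882, -0.1932]), array([ 0.4884, -0.1932])]
ell [280.32 116.16] [54.3 56.8] [array([ 0.4879, -0.1936]), array([ 0.4883, -0.1937]), array([ 0.4885, -0.1937])]
[[275.79776523 305.28492283]
 [275.88392507 277.74027757]]
[[288.  274.2]
 [260.  275.6]
 [241.8 294.5]
 [243.9 318.9]
 [264.2 334.8]
 [290.8 333.6]
 [309.2 315.9]
 [308.5 291.3]]
```

View pics/w4c.png

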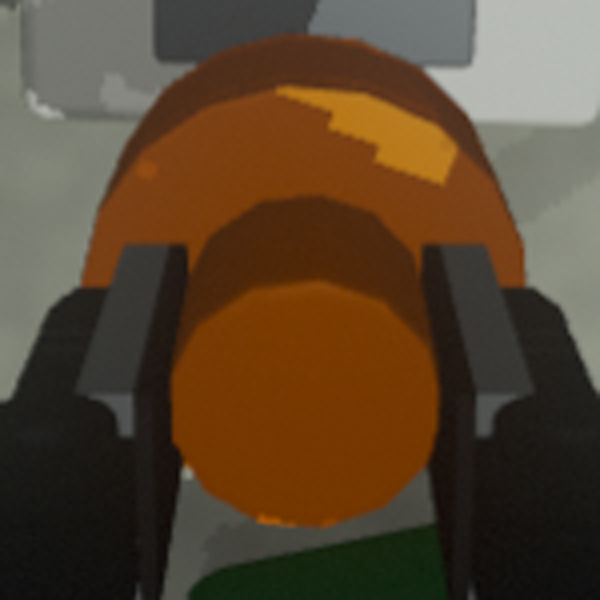

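View pics/w4n.png

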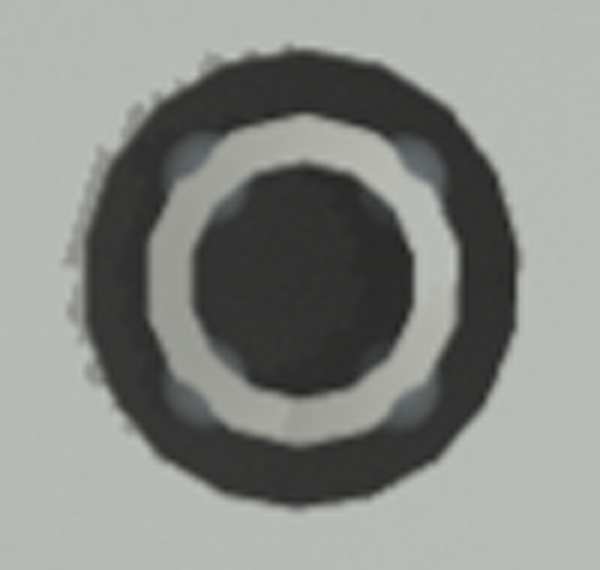

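```bash
python3 - <<'E'
from h import *
import json
from scipy.optimize import least_squares
c=json.load(open("w4.json"));c={k:np.array(v) if isinstance(v,list) else v for k,v in c.items()}
Tp=np.array([.41784394,-.21555035,.17992708]);T=rot([-1.04173443e-03,9.85561814e-01,1.69311136e-01,-7.51649483e-04])
print(T)
a=np.linspace(0,2*np.pi,361)
def circ(p,r,h): # p: cap_mid in tool frame
    w=Tp+T@p; return proj(c,np.c_[w[0]+r*np.cos(a),w[1]+r*np.sin(a),np.full(361,w[2]+h)])
def feats(p):
    k=circ(p,.014,.026);s=circ(p,.026,.001);b=circ(p,.026,-.026);kb=circ(p,.014,.001)
    return np.array([k[:,1].min(),k[:,1].max(),k[:,0].min(),k[:,0].max(),s[:,1].min(),b[:,1].min(),kb[:,1].min()])
obs=np.array([200+281/4,200+526/4,200+171/4,200+439/4,200+88/4,200+35/4,200+195/4])
r=least_squares(lambda p:feats(p)-obs,[0,0,.003]);print(r.x,r.fun.round(2))
w=Tp+T@r.x;print("cap",w)
N=np.array([.4878,-.1935,.097]);d=T.T@(N-w);print("to neck (cap_mid to neck top) tool axes",d)
E
```

```text
[[ 0.94266635  0.33373161 -0.00183435]
 [ 0.33373475 -0.94266531  0.00179886]
 [-0.00112884 -0.00230791 -0.9999967 ]]
[-0.00136417  0.00019092  0.00865212] [-0.6  -0.02 -0.81  0.81  1.21  0.47 -0.91]
cap [ 0.41660583 -0.21617003  0.17127608]
to neck (cap_mid to neck top) tool axes [0.07476197 0.00256092 0.07418602]
```

```bash
python3 - <<'E'
from h import *
for n in("side","top"):
    im=manip.grab_frame(n);c=manip.get_calibration(n)
    p=proj(c,[[.4178,-.2156,.177]])[0];print(n,p)
    u,v=p.astype(int);cv2.imwrite(f"pics/{n}6.png",cv2.resize(im[v-40:v+40,u-50:u+50],None,fx=7,fy=7,interpolation=cv2.INTER_CUBIC));cv2.imwrite(f"pics/{n}6full.png",im)
    print(u-50,v-40)
E
```

```text
side [331.67706371 145.59742563]
281 105
top [364.05909148 233.8639374 ]
314 193
```

View pics/side6.png

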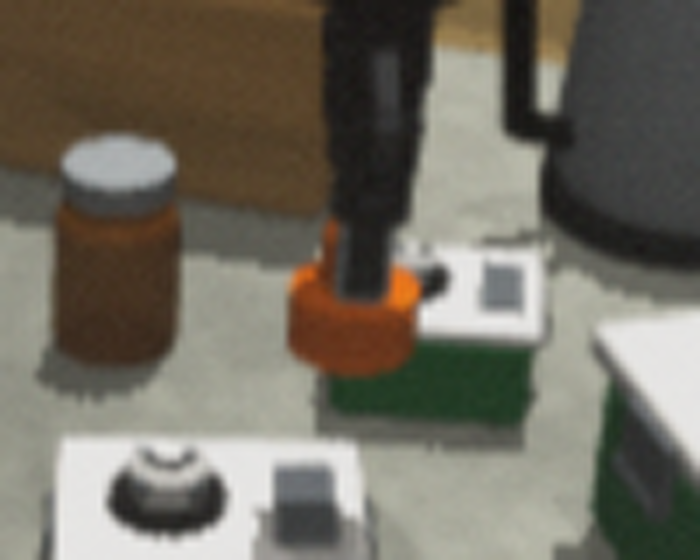

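View pics/top6.png

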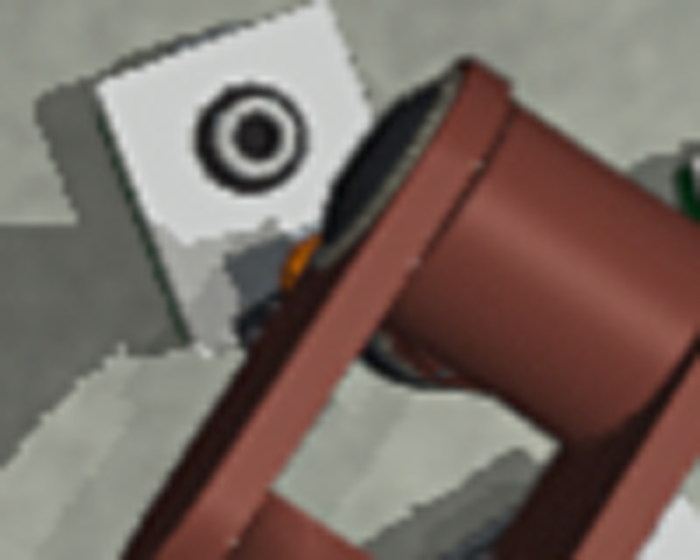

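```bash
python3 - <<'E'
from h import *
c=manip.get_calibration("side");a=np.linspace(0,2*np.pi,361)
def f(x,y,z):
    P=lambda r,h:proj(c,np.c_[x+r*np.cos(a),y+r*np.sin(a),np.full(361,z+h)])
    s=P(.026,.001);b=P(.026,-.026);k=P(.014,.026)
    return dict(L=b[:,0].min(),R=b[:,0].max(),Lt=s[:,0].min(),Rt=s[:,0].max(),bot=b[:,1].max(),top=s[:,1].min(),ktop=k[:,1].min(),kL=k[:,0].min())
for x,y,z in((.4178,-.2156,.177),(.4192,-.2151,.177),(.4166,-.2162,.1713),(.4178,-.2156,.1713)):
    print((x,y,z),{k:round(float(v),1) for k,v in f(x,y,z).items()})
print("obs L",281+288/7,"R",281+417/7,"Rt",281+420/7,"bot",105+375/7,"ktop",105+220/7,"kL",281+321/7)
# neck in side (seal centre)
N=np.array([[.4878,-.1935],[.485,-.1935]])
for n in N:
  q=proj(c,np.c_[n[0]+.025*np.cos(a),n[1]+.025*np.sin(a),np.full(361,.080)]);q0=proj(c,np.c_[n[0]+.025*np.cos(a),n[1]+.025*np.sin(a),np.full(361,.072)])
  print("seal",q[:,0].min(),q[:,0].max(),q[:,1].min(),q0[:,1].max())
print("obs seal",281+108/7,281+228/7,"bot",105+533/7, "from s1", 280+131/8,280+268/8,160+172/8)
E
```

```text
(0.4178, -0.2156, 0.177) {'L': 321.8, 'R': 340.3, 'Lt': 322.3, 'Rt': 341.1, 'bot': 158.4, 'top': 140.9, 'ktop': 134.9, 'kL': 327.2}
(0.4192, -0.2151, 0.177) {'L': 321.3, 'R': 339.8, 'Lt': 321.8, 'Rt': 340.6, 'bot': 158.4, 'top': 140.9, 'ktop': 134.9, 'kL': 326.7}
(0.4166, -0.2162, 0.1713) {'L': 322.2, 'R': 340.6, 'Lt': 322.7, 'Rt': 341.4, 'bot': 160.2, 'top': 142.6, 'ktop': 136.7, 'kL': 327.6}
(0.4178, -0.2156, 0.1713) {'L': 321.7, 'R': 340.1, 'Lt': 322.2, 'Rt': 340.9, 'bot': 160.2, 'top': 142.7, 'ktop': 136.7, 'kL': 327.1}
obs L 322.14285714285717 R 340.57142857142856 Rt 341.0 bot 158.57142857142856 ktop 136.42857142857142 kL 326.85714285714283
seal 295.8076177214241 312.8329355078863 169.74200529261873 181.20789974642253
seal 296.70524369860834 313.7441363364837 169.91685306585504 181.39596274567103
obs seal 296.42857142857144 313.57142857142856 bot 181.14285714285714 from s1 296.375 313.5 181.5
```

```bash
python3 -m creep '[[0,0,0,0.024,0.0006,0,0],[0,0,0,0.024,0.0006,0,0],[0,0,0,0.0237,0.0007,0,0],[0,0,0,0,0,0.015,0],[0,0,0,0,0,0.015,0],[0,0,0,0,0,0.01,0],[0,0,0,0,0,0.004,0],[0,0,0,0,0,0,0],[0,0,0,0,0,0,0],[0,0,0,0,0,0,0]]'
python3 - <<'E'
from h import *
s=manip.state();print(s['tool_pos'],s['tool_rot'],s['contact_force'],s['gripper_width'])
T=rot(s['tool_rot']);print(T.T@(np.array([.486,-.1935,.13])-s['tool_pos']))
im=manip.grab_frame("side");cv2.imwrite("pics/s7.png",cv2.resize(im[130:210,265:345],None,fx=7,fy=7,interpolation=cv2.INTER_CUBIC))
im=manip.grab_frame("wrist");cv2.imwrite("pics/w7.png",im)
E
```

```text
time: 7.78
tool_pos: [0.4868, -0.1952, 0.1384]
tool_rot: [0.001, 0.986, 0.169, 0.001]
contact_force: [-0.2, 0.8, -1.2]
gripper_width: 0.305
[ 0.48678927 -0.19522835  0.13835677] [5.63348428e-04 9.85693070e-01 1.68547927e-01 6.71621606e-04] [-0.19967749  0.77912172 -1.20384595] 0.30474293883101483
[-0.00017962 -0.00190357  0.00835403]
```

View pics/s7.png

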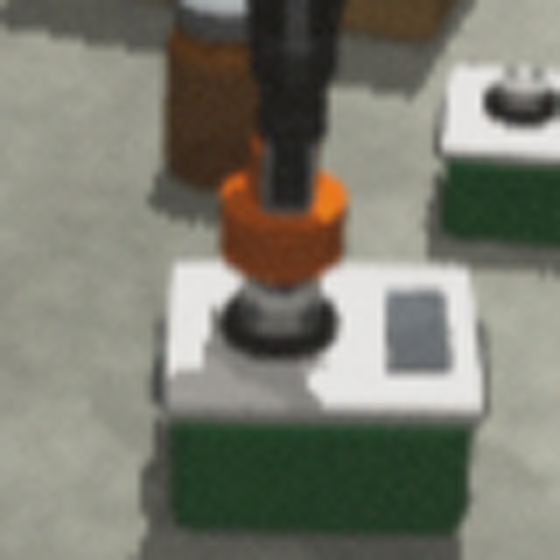

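View pics/w7.png

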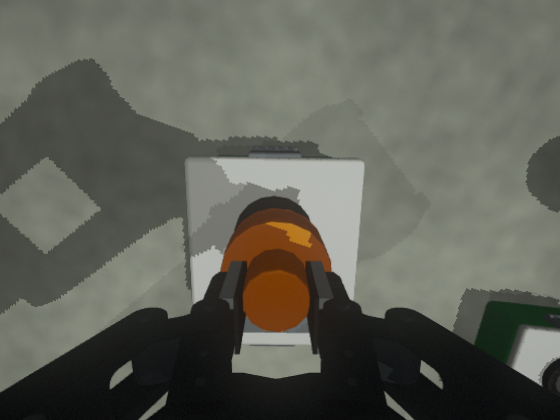

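The side crop shows the cap axis over the neck. The wrist view and the pose reading agree on a -1.8 mm tool-y correction. I'll apply that and descend carefully.

```bash
python3 -m creep '[[0,0,0,-0.0002,-0.0018,0,0],[0,0,0,0,0,0,0],[0,0,0,0,0,0.005,0],[0,0,0,0,0,0.004,0],[0,0,0,0,0,0.002,0],[0,0,0,0,0,0,0],[0,0,0,0,0,0,0]]'
python3 - <<'E'
from h import *
s=manip.state();print(s['tool_pos'],s['tool_rot'],s['contact_force'],s['ft_torque'],s['gripper_width'])
im=manip.grab_frame("side");cv2.imwrite("pics/s8.png",cv2.resize(im[130:210,265:345],None,fx=7,fy=7,interpolation=cv2.INTER_CUBIC))
im=manip.grab_frame("wrist");cv2.imwrite("pics/w8.png",cv2.resize(im[150:350,180:380],None,fx=3,fy=3,interpolation=cv2.INTER_CUBIC))
E
```

```text
time: 8.47
tool_pos: [0.4853, -0.1932, 0.1258]
tool_rot: [-0.0, 0.986, 0.169, -0.0]
contact_force: [-0.4, -0.2, -0.6]
gripper_width: 0.307
[ 0.48531042 -0.19316903  0.1258121 ] [-2.92338992e-04  9.85688531e-01  1.68576161e-01 -3.36178090e-04] [-0.35201288 -0.19514597 -0.58689263] [ 0.00829153 -0.00726819 -0.04370303] 0.306750687998856
```

View pics/s8.png

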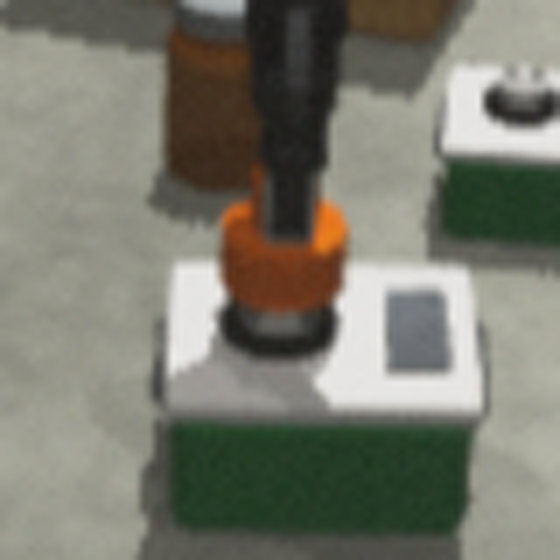

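View pics/w8.png

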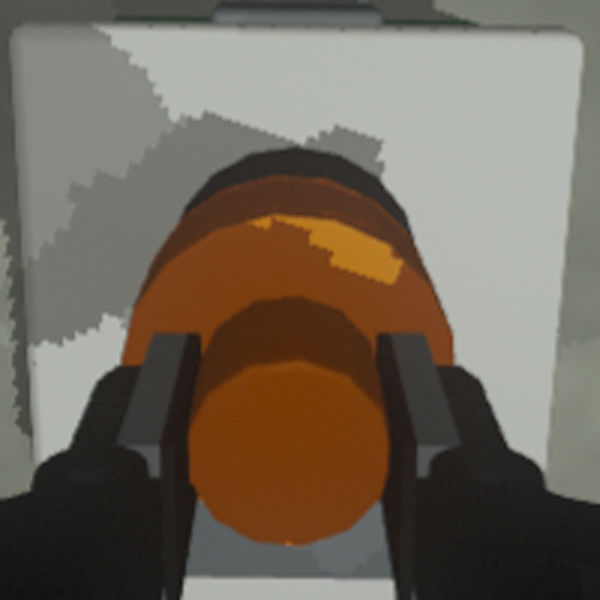

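```bash
python3 -m creep '[[0,0,0,0.0006,0.0008,0.001,0],[0,0,0,0,0,0.001,0],[0,0,0,0,0,0.001,0],[0,0,0,0,0,0.001,0],[0,0,0,0,0,0,0]]'; python3 -m creep '[[0,0,0,0,0,0.001,0],[0,0,0,0,0,0.001,0],[0,0,0,0,0,0,0]]'
```

```text
time: 8.98
tool_pos: [0.4862, -0.1938, 0.122]
tool_rot: [-0.0, 0.986, 0.169, -0.0]
contact_force: [0.3, -0.0, -0.1]
gripper_width: 0.311
time: 9.23
tool_pos: [0.4864, -0.1939, 0.1203]
tool_rot: [0.0, 0.986, 0.169, -0.0]
contact_force: [-0.5, 0.3, 0.3]
gripper_width: 0.306
```

```bash
for i in 1; do python3 -m creep '[[0,0,0,0,0,0.001,0],[0,0,0,0,0,0.001,0],[0,0,0,0,0,0,0]]'; python3 -m creep '[[0,0,0,0,0,0.001,0],[0,0,0,0,0,0.001,0],[0,0,0,0,0,0,0]]'; python3 -m creep '[[0,0,0,0,0,0.001,0],[0,0,0,0,0,0.001,0],[0,0,0,0,0,0,0]]'; done
```

```text
time: 9.48
tool_pos: [0.4869, -0.1941, 0.1197]
tool_rot: [0.0, 0.986, 0.169, 0.0]
contact_force: [-1.7, 1.1, 5.6]
gripper_width: 0.307
time: 9.73
tool_pos: [0.4875, -0.1943, 0.1192]
tool_rot: [0.001, 0.986, 0.169, 0.001]
contact_force: [-3.0, 1.9, 11.6]
gripper_width: 0.308
time: 9.98
tool_pos: [0.4876, -0.1946, 0.1177]
tool_rot: [0.001, 0.986, 0.169, 0.001]
contact_force: [-4.7, 1.5, 10.8]
gripper_width: 0.307
```

```bash
python3 -m creep '[[0,0,0,-0.0006,-0.0005,0.0005,0],[0,0,0,-0.0006,-0.0005,0.0005,0],[0,0,0,0,0,0,0]]'; python3 -m creep '[[0,0,0,0,0,0.001,0],[0,0,0,0,0,0.001,0],[0,0,0,0,0,0,0]]'
python3 - <<'E'
from h import *
s=manip.state();print(s['tool_pos'],s['tool_rot'],s['contact_force'],s['ft_torque'],s['gripper_width'])
im=manip.grab_frame("side");cv2.imwrite("pics/s9.png",cv2.resize(im[130:210,265:345],None,fx=7,fy=7,interpolation=cv2.INTER_CUBIC))
im=manip.grab_frame("wrist");cv2.imwrite("pics/w9.png",cv2.resize(im[150:350,180:380],None,fx=3,fy=3,interpolation=cv2.INTER_CUBIC))
E
```

```text
time: 10.23
tool_pos: [0.4861, -0.1941, 0.1151]
tool_rot: [0.001, 0.986, 0.169, 0.001]
contact_force: [0.4, -0.9, 5.2]
gripper_width: 0.305
time: 10.48
tool_pos: [0.4849, -0.1933, 0.1102]
tool_rot: [0.0, 0.986, 0.169, 0.0]
contact_force: [5.3, -1.5, -5.7]
gripper_width: 0.306
[ 0.48493791 -0.19329372  0.11022772] [5.84799708e-05 9.85698470e-01 1.68518415e-01 2.57557439e-04] [ 5.3277332  -1.53899567 -5.69813214] [-0.35810058 -0.8432103   0.0235748 ] 0.30550725147547597
```

View pics/s9.png

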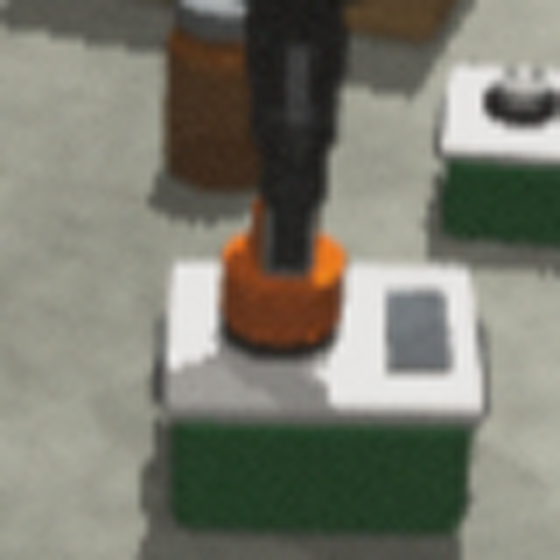

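View pics/w9.png

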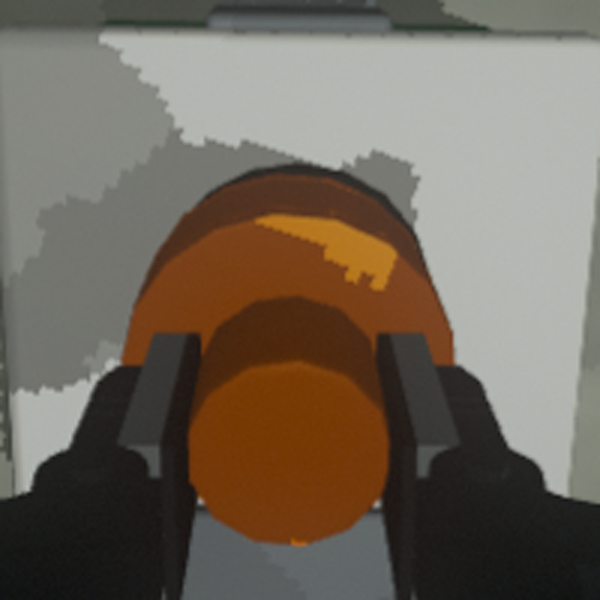

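The force dropped and the TCP was drawn down about 8 mm. The pictures show the cap down near the seal, so it has clicked. I'll keep pressing.

```bash
python3 -m creep '[[0,0,0,0.0003,0.0002,0.001,0],[0,0,0,0.0003,0.0003,0.001,0],[0,0,0,0,0,0,0]]'; python3 -m creep '[[0,0,0,0,0,0.001,0],[0,0,0,0,0,0.001,0],[0,0,0,0,0,0,0]]';python3 -m creep '[[0,0,0,0,0,0.001,0],[0,0,0,0,0,0.001,0],[0,0,0,0,0,0,0]]'
```

```text
time: 10.83
tool_pos: [0.4852, -0.1933, 0.1088]
tool_rot: [-0.001, 0.986, 0.169, -0.001]
contact_force: [1.3, -0.4, -1.3]
gripper_width: 0.306
time: 11.08
tool_pos: [0.4853, -0.1933, 0.1074]
tool_rot: [-0.0, 0.986, 0.169, -0.0]
contact_force: [-1.8, 0.6, 2.9]
gripper_width: 0.31
time: 11.33
tool_pos: [0.4855, -0.1934, 0.1057]
tool_rot: [-0.0, 0.986, 0.169, -0.0]
contact_force: [-3.6, 1.7, 5.2]
gripper_width: 0.306
```

```bash
python3 -m creep '[[0,0,0,-0.0003,-0.0002,0.001,0],[0,0,0,-0.0003,-0.0002,0.001,0],[0,0,0,0,0,0,0]]'; python3 -m creep '[[0,0,0,-0.0002,-0.0001,0.001,0],[0,0,0,-0.0002,-0.0001,0.001,0],[0,0,0,0,0,0,0],[0,0,0,0,0,0,0]]'
```

```text
time: 11.58
tool_pos: [0.4855, -0.1935, 0.1051]
tool_rot: [0.0, 0.986, 0.169, 0.001]
contact_force: [-3.7, 3.0, 10.9]
gripper_width: 0.305
time: 11.92
tool_pos: [0.4857, -0.1935, 0.105]
tool_rot: [0.0, 0.986, 0.169, 0.001]
contact_force: [-6.2, 4.2, 18.4]
gripper_width: 0.304
```

The TCP stopped at z = 0.105 while the force rose to 18 N, so the seal is at its hard stop. I'll check that it stays there, then look.

```bash
python3 -m creep '[[0,0,0,0,0,0,0],[0,0,0,0,0,0,0],[0,0,0,0,0,0,0],[0,0,0,0,0,0,0],[0,0,0,0,0,0,0],[0,0,0,0,0,0,0],[0,0,0,0,0,0,0],[0,0,0,0,0,0,0],[0,0,0,0,0,0,0],[0,0,0,0,0,0,0],[0,0,0,0,0,0,0],[0,0,0,0,0,0,0]]'
python3 - <<'E'
from h import *
im=manip.grab_frame("side");cv2.imwrite("pics/s10.png",cv2.resize(im[130:210,265:345],None,fx=7,fy=7,interpolation=cv2.INTER_CUBIC))
im=manip.grab_frame("wrist");cv2.imwrite("pics/w10.png",cv2.resize(im[150:350,180:380],None,fx=3,fy=3,interpolation=cv2.INTER_CUBIC))
c=manip.get_calibration("side");a=np.linspace(0,2*np.pi,361)
for z in(.102,.106):
  x,y=.486,-.1935
  P=lambda r,h:proj(c,np.c_[x+r*np.cos(a),y+r*np.sin(a),np.full(361,z+h)])
  s=P(.026,.001);b=P(.026,-.026);print(z,"crop L R bot top",(b[:,0].min()-265)*7,(b[:,0].max()-265)*7,(b[:,1].max()-130)*7,(s[:,1].min()-130)*7)
E
```

```text
time: 12.92
tool_pos: [0.4857, -0.1935, 0.105]
tool_rot: [0.0, 0.986, 0.169, 0.001]
contact_force: [-5.9, 4.8, 18.5]
gripper_width: 0.307
0.102 crop L R bot top 217.14963942415784 340.91172103950794 352.555752228451 231.32108480429525
0.106 crop L R bot top 217.31162421876184 341.31997108793934 344.4453389088932 223.14064911893348
```

View pics/s10.png

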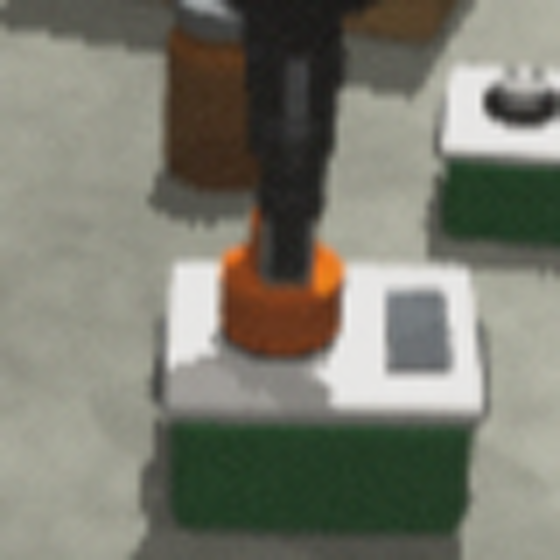

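View pics/w10.png

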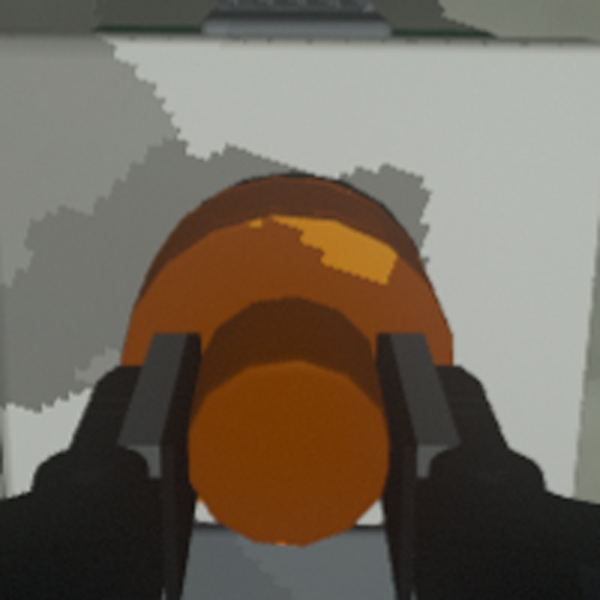

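The cap's lower edge is at about row 355 in the side crop. I predicted 353 for a fully squeezed seal and 344 for a free one. The seal has almost vanished under the cap and the force holds steady at 18.5 N, so I'm handing in.

```bash
python3 -c "
from plant import manip
print(manip.job_done()); s=manip.state();print(s['time'],s['tool_pos'],s['contact_force'])"
```

```text
the job is handed in; nothing more can be done
None
the job is handed in; nothing more can be done
```

I took the snap cap off the tray, set it over the neck of the middle-sized caddy and pushed it down until it clicked. I then pressed on to the seal's hard stop and handed in while still gripping and pressing, at about 13 s of the 51 s allowed. No verdict was reported.

**Click:** the force rose to about 11.6 N, then dropped to a slight pull of -5.7 N as the cap was drawn down.

**Seal at the end:** the tool stopped at z = 0.105 m and held there for 1 s with a steady 18.5 N upward force. In the side view the cap's lower edge matches a fully squeezed seal (row 355, against 353 predicted for squeezed and 344 for free).

**Disagreements and gaps:**
- The wrist camera put the neck 2–3 mm farther in x than the top and side cameras. I relied mainly on the top and side.
- The wrist-only fit of the held cap's height was about 6 mm low, and the side view contradicted it.
- A sideways load of about 7–8 N remained at the end.
- I did not re-measure the tray and bystanders at the end. No contact with them was seen, and the tray had not noticeably moved in the picture after the lift.

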